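# Unpack a brush case from a weighted-down carton

### The job

Unpack the brush case from the carton: the paperweight holding the carton's flaps shut comes off first and is laid flat on the paper pad, clear of the paperweight already there. Then swing both flaps open past upright so that they lean outwards, lift the brush case out and lay it lid up on the floor of the wooden tray, alongside and parallel to the case already in it, leaving the carton open. Set things down rather than dropping them, and leave everything else where it is.

Things in the scene. Friction and masses are not known exactly. Their poses are not given: they have to be found in the camera images.
- carton: cardboard shipping carton fixed on the table, outside 150 (x) x 250 (y) x 85 high, walls and floor 4; origin at the centre of its underside, z up. Two long top flaps, hinged on its long upper edges (x = -75 and x = +75, height 85), meet at a seam along y over the centre. Its short end flaps are folded down outside (to y = +-133). One brush case lies in it along y
- flap_near (a joint): angle of the flap on the carton's x = -75 edge: 0 closed, level (height 85 to 89), 1.57 upright, 3.14 level outwards, stop 3.5. 73.5 from hinge to free edge, 248 long, 4 thick. Springy crease: with nothing on it, it rises within 2 s to about 0.85, leaving about 50 mm between the free edges; a push under 1 N from inside moves it on, and it stays where left, up to about 3.3
- flap_far (a joint): the same for the flap on the carton's x = +75 edge, away from the robot
- flap_near_edge (a point): middle of the free edge of the near flap (mid-thickness)
- flap_far_edge (a point): middle of the free edge of the far flap (mid-thickness)
- weight: the paperweight to clear away: a plain dark wooden bar with brass ends, 180 long (x) x 32 wide (y) x 22 high, 0.2 to 0.35 kg, lying across the seam on top of the closed flaps (underside at height 89), its length roughly along the carton's x; origin at the centre of its underside, z up
- case: the one to unpack, lying on the carton's inner floor (4 above the table) with its length roughly along the carton's y, hidden until the flaps are open. brush case: a closed dark-blue cloth-covered box, 200 long (x) x 46 wide (y) x 38 high, about 0.15 kg, lid side up; origin at the centre of its underside, z up
- tray: low wooden tray fixed on the table, outside 262 (x) x 212 (y) x 28 high, walls 6, inner floor 6 above the table, inside 250 x 200; origin at the centre of its underside, z up
- stock_case: the one already in the tray, lying along the tray's x in the half with tray y > 0 (centre about 50 to 60 off the tray's middle); the other half is free. Leave it. brush case: a closed dark-blue cloth-covered box, 200 long (x) x 46 wide (y) x 38 high, about 0.15 kg, lid side up; origin at the centre of its underside, z up
- pad: pad of blank writing paper fixed on the table, 250 (x) x 190 (y), its top 12 above the table; origin at the centre of its underside, z up
- twin: the matching paperweight, lying along the pad's x in the half with pad y > 0 (centre about 55 to 65 off the pad's middle); the other half is free. Leave it: a plain dark wooden bar with brass ends, 180 long (x) x 32 wide (y) x 22 high, 0.26 kg; origin at the centre of its underside, z up
- glue_jar: bystander: white jar with a black lid, 54 across, 65 high; origin at the centre of its underside
- caliper: bystander: steel slide caliper with a black display, lying flat, 235 long (x), 13 high; origin under the middle of its beam
- brush_bundle: bystander: three writing brushes banded side by side, lying, about 255 long (x), 36 wide, 13 high; origin at its underside
- tape_roll: bystander: roll of packing tape lying flat, 104 across, 48 high; origin at the centre of its underside
- brush_pot: bystander: bamboo pot 84 across and 115 high with brushes standing in it to about 240; origin at the centre of its underside
Things that resemble listed ones, but are neither listed nor needed, are in the scene too. Leave any turquoise or yellow look-alike of the stock_case alone.

How it is judged:
By the outcome, as a careful person would: the job done as asked, in the order asked, and still so for the second after the job is handed in, with the robot touching nothing.
It also fails if it takes over 72 s, if anything falls off the work surface, if the arm or the gripper's body presses on something with over 40 N, if the wrist force passes 120 N, or if a joint passes its speed limit or range.

### The arm

A 6-joint arm with a two-finger parallel gripper is mounted at the origin on the work surface. World frame = base frame: x ahead of the robot, y to its left, z up, the work surface at z = 0. Lengths are in mm, angles in rad, forces in N, time in s.
With the tool pointing down it reaches from about 400 to 825 mm from the base axis. Payload 7 kg.
Tool frame: the origin (TCP) lies on the centre line of the jaws, within the pads' length; the fingertips stand 19 mm ahead of it and the grasp point (between the pads) is the TCP; z points along the fingers, y is the direction in which the jaws open and shut (so a half turn about z gives the same grasp; the last joint's range is limited). The gripper opens to 88 mm and grips with 3 to 60 N. Pads are 19 mm wide; open, the fingers measure 130 mm over their backs; the gripper's body (78 mm by 193 mm) begins 47 mm behind the grasp point.
Start: joints at [-0.962, 0.359, 0.012, 0, -1.224, -0.288], TCP at [212.818, -640.55, 245.561] pointing down, gripper open.
Joint ranges: [-3.07, 3.07], [-1.43, 2.12], [-1.02, 1.25], [-3.03, 1.67], [-3.05, -0], [-3.03, 3.03]. Speed limits (rad/s): [2.39, 2.39, 3.01, 3.14, 3.14, 3.14].

### API

Orientations are given as [roll, pitch, yaw] about the fixed x, y, z axes, in that order (R = Rz(yaw) Ry(pitch) Rx(roll)).
In Python, from rig import state, get_image, camera_params, job_done, recognise, spot_point gives the robot as it stands.
- The arm moves only by the tool drive_tool, never from a script. Its argument "motion" is a list that holds one entry, the list of rows, each a list of 6 numbers: the shift along the tool's x, y, z in m, then the turn, a rotation vector about the tool's x, y, z in degrees. In form: [[[dx, dy, dz, rx, ry, rz], ...]]. A call has 1 to 5 rows; each row is the pose to reach, as a shift and turn from the pose commanded when the call began, along the tool's axes at that moment; what a row does not reach only later rows make up. A row lasts 1/8 s, in which the tool goes at most 62.5 mm and 10.7 degrees, less where a joint would pass 70% of its speed; a pose out of reach is approached as far as the arm can. A call with a gripper value outside its range is refused whole. "fingers" is the gripper command: -1 is shut, 1 is fully open, values between are in proportion, set as the call begins (left out, the last holds). The fingers move at their own pace and stop on an object; the grip force is fixed at half the most. Time passes only in rows, so rows that repeat a pose let the fingers close. It gives the time, the measured TCP pose, the force and the opening at its end, in the units of the state.
- state(): the state, without advancing time (a new reading comes with each control period).
- get_image(name): name is "scene" or "side" or "wrist"; returns the picture (420x560x3 uint8, blue, green, red); there is no depth.
- camera_params(name): a dict with "mtx" (3x3 intrinsics, pixels), "world_from_camera" (4x4, takes a point from camera to world coordinates); the wrist camera has in their place "mount" (4x4, takes a point from camera to tool coordinates, whose origin is the TCP and whose axes are the flange's). Camera axes: x right, y down, z forward; pixel columns grow to the right and rows downward; lengths in mm; the calibration is good to about 2 mm. The wrist camera is an equidistant fisheye: a pixel r from the principal point sees the ray r / f radians off the axis. A picture is of the moment at which its call begins: read the wrist's pose just before it. camera_params takes no time and is no camera call.
- job_done(): hands the job in, once; it reports no verdict.
Trained networks look in the newest picture that a camera, given by its name, has taken for a name from the list of things; names that differ only in an ending like _2 or _b are one class to them, and where a whole thing is asked for, a point or a joint stands for the part that bears it (a point fixed in the world has none). Each returns a list of dicts, best first, with "score" (0 to 1); they miss things now and then, are a little off and sometimes report something else, mostly with a low value. They report only what shows in the picture. A call takes as long as a camera call. They do not tell look-alikes from the thing itself.
- recognise(thing, camera): "centre" ([x, y, z] in mm, in world coordinates, good to about 4 mm: the middle of the surface that is visible of it).
- spot_point(thing, camera): "centre" ([x, y, z] in mm, in world coordinates, good to about 4 mm: a listed point, or the origin of a listed thing).
The state is a dict: "t": time; "joints": joint angles; "joint_velocities": joint speeds; "tau": joint torques, N m; "tool_pos": TCP position; "orientation": TCP orientation; "contact_force": force on the tool from outside, world axes, zero at the start; "wrist_torque": the same for the moment, N m; "finger_gap": finger opening in mm.
Only numpy, scipy, OpenCV 4.12 (cv2) and the standard library are available. Lean on these libraries where they do the work, as an engineer would, in place of code of your own. Each camera call takes 0.05 s, during which the arm holds its last target. There are 200 camera calls.

## Working session

There is one attempt and no reset: what is moved stays moved. The work goes in short steps, Python scripts to look and compute and a tool call to move; the robot and the scene stay as the last step left them, time stands still between calls to the robot, and variables do not carry over. Pictures are saved under pics/ and viewed, about 8 in all and at most 12, crops included, and the job is handed in when it is done.

Besides the shell and the picture viewer there is one more tool, called after "Request:" in YAML: its name, and indented under it one key for each argument. drive_tool: Moves the arm, as the interface text tells. Its arguments: {"type":"object","properties":{"motion":{"type":"array"},"fingers":{"type":"number"}},"required":["motion"]}

```bash
mkdir -p pics; ls; cat > look.py <<'E'
import cv2,numpy as np
from rig import *
E
python3 - <<'E'
from look import *
ims=[]
for c in ["scene","side"]:
    im=get_image(c); cv2.imwrite(f"pics/{c}0.png",im)
    p=camera_params(c); print(c,np.round(p["mtx"],1).tolist(),np.round(p["world_from_camera"],3).tolist())
    for t in ["carton","weight","tray","stock_case","pad","twin","glue_jar","caliper","brush_bundle","tape_roll","brush_pot"]:
        print(t,[(np.round(d["centre"]).tolist(),round(d["score"],2)) for d in spot_point(t,c)[:3]])
s=state();print(s["t"],s["orientation"],s["tool_pos"],s["contact_force"])
print(camera_params("wrist"))
E
```

```text
pics
scene [[464.5, 0.0, 278.3], [0.0, 464.5, 209.8], [0.0, 0.0, 1.0]] [[0.783, 0.384, -0.49, 1250.567], [0.622, -0.465, 0.63, -844.54], [0.014, -0.798, -0.603, 1017.003], [0.0, 0.0, 0.0, 1.0]]
carton [([560.0, -9.0, -4.0], 0.95)]
weight [([558.0, -21.0, 90.0], 0.7)]
tray [([462.0, 366.0, -3.0], 0.63)]
stock_case [([346.0, 661.0, 6.0], 0.88), ([465.0, 418.0, 7.0], 0.6), ([183.0, 315.0, 1.0], 0.56)]
pad [([492.0, -348.0, 2.0], 0.79)]
twin [([488.0, -288.0, 16.0], 0.82)]
glue_jar [([742.0, 246.0, 3.0], 0.75)]
caliper [([712.0, -391.0, -3.0], 0.9)]
brush_bundle [([772.0, 50.0, -0.0], 0.68)]
tape_roll [([790.0, -183.0, -2.0], 0.64)]
brush_pot [([720.0, 357.0, 3.0], 0.72)]
side [[428.5, 0.0, 278.5], [0.0, 428.5, 210.7], [0.0, 0.0, 1.0]] [[-0.8, -0.462, 0.384, 6.116], [-0.6, 0.626, -0.497, 774.757], [-0.011, -0.628, -0.778, 1086.028], [0.0, 0.0, 0.0, 1.0]]
carton [([564.0, -6.0, 0.0], 0.94), ([717.0, 358.0, -1.0], 0.74)]
weight [([560.0, -26.0, 86.0], 0.8)]
tray [([459.0, 367.0, 1.0], 0.84), ([486.0, -288.0, 10.0], 0.6), ([717.0, 357.0, 1.0], 0.32)]
stock_case [([344.0, 662.0, 6.0], 0.89),
[... 313 characters left out ...]
0], 0.55)]
brush_pot [([720.0, 357.0, -1.0], 0.6)]
1.2 [-3.14158448e+00  3.29713633e-05 -2.82083370e+00] [ 212.83219195 -640.54564197  245.56138541] [ 0.26984956 -0.24257596 -0.01355317]
{'mtx': array([[325.1922621 ,   0.        , 278.22280142],
       [  0.        , 325.1922621 , 212.60925898],
       [  0.        ,   0.        ,   1.        ]]), 'mount': array([[ 5.24485308e-04, -9.51719775e-01, -3.06967743e-01,
         8.50709298e+01],
       [ 9.99999862e-01,  4.94988547e-04,  1.73942861e-04,
        -5.31007722e-01],
       [-1.35993435e-05, -3.06967792e-01,  9.51719903e-01,
        -1.39492899e+02],
       [ 0.00000000e+00,  0.00000000e+00,  0.00000000e+00,
         1.00000000e+00]])}
```

View pics/scene0.png

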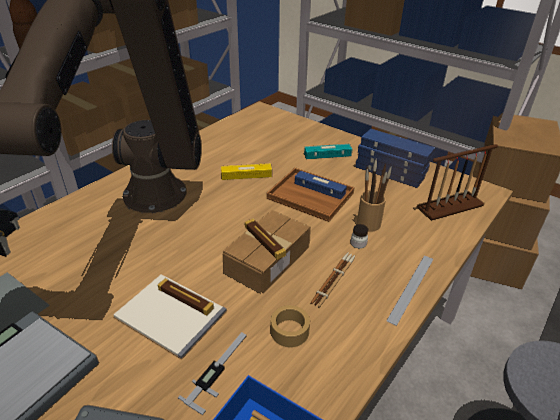

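View pics/side0.png

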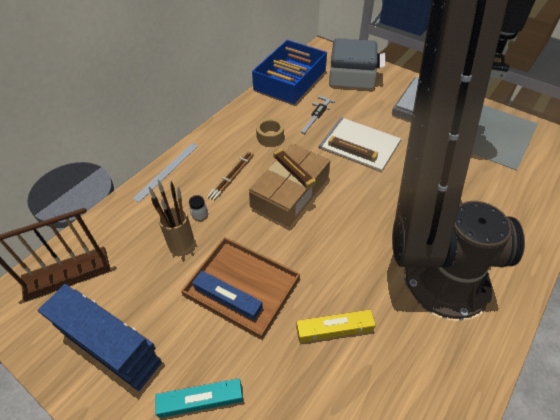

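The scene picture shows the weight on the carton at (265,237), the twin on the pad at (186,296), and the navy case in the tray at (322,183). The look-alikes are yellow (246,172) and turquoise (328,151). The side picture shows the weight at (294,168) and the twin at (353,149). The bar to take is the one lying on the carton. Next I rectify close crops onto the expected planes from both cameras: if the assumed heights are right, the two views will agree.

```bash
cat >> look.py <<'E'
def ortho(im,cam,cx,cy,z,w,h,s):
    # top-down view: image right = -world y, image up = +world x ; s mm/px
    p=camera_params(cam); T=np.linalg.inv(p["world_from_camera"])
    u,v=np.meshgrid(np.arange(w),np.arange(h))
    X=cx-(v-h/2)*s; Y=cy-(u-w/2)*s
    P=np.stack([X,Y,np.full_like(X,z),np.ones_like(X)],-1)@T.T
    q=P[...,:3]@p["mtx"].T
    return cv2.remap(im,(q[...,0]/q[...,2]).astype(np.float32),(q[...,1]/q[...,2]).astype(np.float32),cv2.INTER_CUBIC)
E
python3 - <<'E'
from look import *
rows=[]
for c in ["scene","side"]:
    im=cv2.imread(f"pics/{c}0.png"); r=[]
    for (x,y,z) in [(560,-15,111),(492,-350,12),(462,366,28)]:
        o=ortho(im,c,x,y,z,266,300,1.1)
        for k in range(0,266,50): cv2.line(o,(k+33,0),(k+33,4),(0,255,0),1)
        for k in range(0,300,50): cv2.line(o,(0,k),(4,k),(0,255,0),1)
        r.append(o)
    rows.append(np.hstack(r))
cv2.imwrite("pics/ortho.png",np.vstack(rows))
E
```

```text
(no output)
```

View pics/ortho.png

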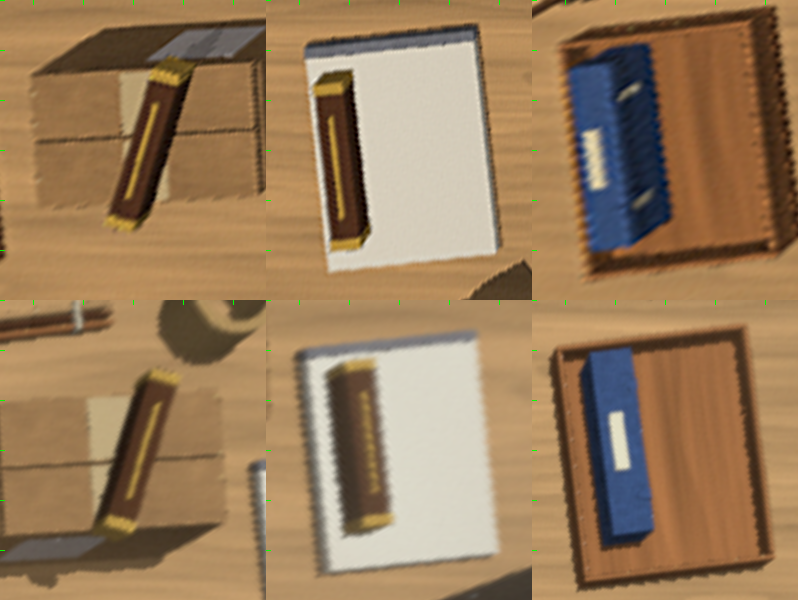

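The rectified crops agree. The weight's inlay line is centred at (142,151) in one and (144,151) in the other, so its top is at about 111. That puts the weight at about (559,-26), yaw -17.6°. The carton is at about (562,-7), yaw 2.8°. The pad is at about (492,-351), yaw 5.7°, and the tray at about (459,367), yaw about 6.3°.

```bash
cat >> look.py <<'E'
from scipy.spatial.transform import Rotation as Ro
def to(x,y,z,yaw,start=None):
    "delta in tool axes (m, deg) from the present measured pose to TCP x,y,z pointing down, yaw in deg"
    s=state(); p=np.array(s["tool_pos"]); R=Ro.from_euler("xyz",s["orientation"])
    T=Ro.from_euler("xyz",[np.pi,0,np.radians(yaw)])
    d=R.inv().apply(np.array([x,y,z])-p)/1000; r=(R.inv()*T).as_rotvec(degrees=True)
    n=max(np.linalg.norm(d)/.0625,np.linalg.norm(r)/10.7)
    print(np.round(d,4),np.round(r,2),"rows>=%.1f"%n)
def st():
    s=state(); print("t %.2f"%s["t"],np.round(s["tool_pos"],1),np.round(np.degrees(s["orientation"]),1),"F",np.round(s["contact_force"],1),"gap %.1f"%s["finger_gap"],"q",np.round(s["joints"],2))
E
python3 -c "
from look import *
to(559,-26,250,162.4)"
```

```text
[-0.5223  0.4741 -0.0044] [ 0.    0.   35.98] rows>=11.3
```

Request:
drive_tool:
  motion:
    - [[-0.02, 0.018, 0, 0, 0, 0], [-0.055, 0.05, 0, 0, 0, 0], [-0.095, 0.086, 0, 0, 0, 0], [-0.135, 0.122, 0, 0, 0, 0], [-0.175, 0.159, 0, 0, 0, 0]]
  fingers: 1

```text
t: 1.82
tool_pos: [329.4, -433.1, 245.7]
orientation: [-3.141, 0.0, -2.821]
contact_force: [0.7, 0.3, -0.4]
finger_gap: 87.8
```

Request:
drive_tool:
  motion:
    - [[-0.04, 0.036, 0, 0, 0, 0], [-0.08, 0.073, 0, 0, 0, 0], [-0.12, 0.109, 0, 0, 0, 0], [-0.16, 0.145, 0, 0, 0, 0], [-0.2, 0.182, 0, 0, 0, 0]]

```text
t: 2.45
tool_pos: [461.9, -197.1, 246.0]
orientation: [-3.141, 0.001, -2.821]
contact_force: [0.9, -0.1, 0.2]
finger_gap: 87.8
```

Request:
drive_tool:
  motion:
    - [[-0.04, 0.036, 0, 0, 0, 7], [-0.08, 0.073, 0, 0, 0, 14], [-0.12, 0.109, 0, 0, 0, 22], [-0.14, 0.127, 0, 0, 0, 30], [-0.147, 0.133, 0, 0, 0, 36]]

```text
t: 3.08
tool_pos: [559.5, -24.4, 245.4]
orientation: [-3.142, -0.0, 2.832]
contact_force: [-1.5, -0.2, -0.2]
finger_gap: 87.7
```

```bash
python3 - <<'E'
from look import *
st()
im=get_image("wrist"); cv2.imwrite("pics/w1.png",im)
for t in ["weight","carton","flap_near_edge","flap_far_edge"]:
    print(t,[(np.round(d["centre"]).tolist(),round(d["score"],2)) for d in spot_point(t,"wrist")[:3]])
to(559,-26,150,162.4)
E
```

```text
t 3.08 [559.5 -24.4 245.4] [-180.    -0.   162.3] F [-1.5 -0.2 -0.2] gap 87.7 q [ 0.31  0.17 -0.25 -0.   -1.16 -2.19]
weight [([558.0, -25.0, 91.0], 0.78)]
carton [([558.0, -6.0, 3.0], 0.85)]
flap_near_edge [([555.0, -6.0, 88.0], 0.78)]
flap_far_edge [([562.0, -7.0, 86.0], 0.66)]
[-0.0004  0.0007  0.0956] [-0.  -0.   0.1] rows>=1.5
```

View pics/w1.png

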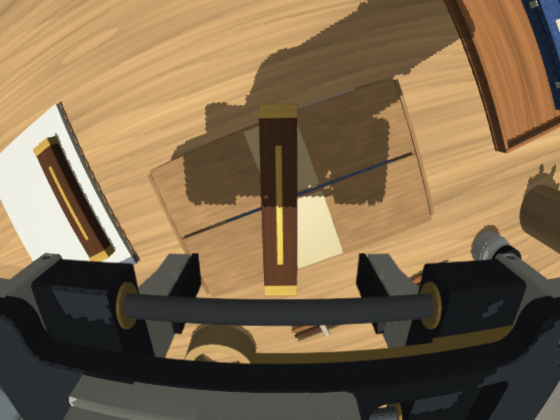

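The wrist picture shows the bar centred between the open fingers at (279,200), aligned with the tool. It is the one lying across the carton seam; the twin on the pad is at (75,200). Descending to grip it.

Request:
drive_tool:
  motion:
    - [[0, 0, 0.03, 0, 0, 0], [0, 0, 0.07, 0, 0, 0], [0, 0, 0.105, 0, 0, 0], [0, 0, 0.126, 0, 0, 0], [0, 0, 0.135, 0, 0, 0]]

```text
t: 3.95
tool_pos: [558.0, -26.9, 109.6]
orientation: [-3.141, -0.001, 2.835]
contact_force: [-0.1, 0.5, -0.1]
finger_gap: 87.6
```

Request:
drive_tool:
  motion:
    - [[0, 0, 0, 0, 0, 0], [0, 0, 0, 0, 0, 0], [0, 0, 0, 0, 0, 0], [0, 0, 0, 0, 0, 0], [0, 0, 0, 0, 0, 0]]
  fingers: -1

```text
t: 4.58
tool_pos: [558.8, -26.1, 110.8]
orientation: [3.141, 0.0, 2.834]
contact_force: [-0.5, -0.1, -0.5]
finger_gap: 43.0
```

Request:
drive_tool:
  motion:
    - [[0, 0, 0, 0, 0, 0], [0, 0, 0, 0, 0, 0], [0, 0, 0, 0, 0, 0]]

```text
t: 4.95
tool_pos: [558.9, -25.9, 110.7]
orientation: [3.141, 0.0, 2.834]
contact_force: [0.2, 1.9, 1.7]
finger_gap: 31.7
```

Request:
drive_tool:
  motion:
    - [[0, 0, -0.02, 0, 0, 0], [0, 0, -0.06, 0, 0, 0], [0, 0, -0.1, 0, 0, 0], [0, 0, -0.14, 0, 0, 0], [0, 0, -0.15, 0, 0, 0]]

```text
t: 5.58
tool_pos: [559.4, -26.1, 262.8]
orientation: [3.14, 0.003, 2.834]
contact_force: [0.7, 0.1, -2.5]
finger_gap: 32.1
```

```bash
python3 - <<'E'
from look import *
st(); to(496,-393,200,185.7)
E
```

```text
t 5.58 [559.4 -26.1 262.8] [179.9   0.2 162.4] F [ 0.7  0.1 -2.5] gap 32.1 q [ 0.3   0.16 -0.22  0.   -1.19 -2.18]
[-0.0505 -0.369   0.0623] [  0.06   0.18 -23.32] rows>=6.0
```

Request:
drive_tool:
  motion:
    - [[-0.003, -0.025, 0, 0, 0, 0], [-0.01, -0.07, 0.003, 0, 0, 0], [-0.017, -0.12, 0.01, 0, 0, 0], [-0.024, -0.17, 0.015, 0, 0, 0], [-0.03, -0.22, 0.02, 0, 0, 0]]

```text
t: 6.2
tool_pos: [519.4, -246.1, 238.6]
orientation: [3.142, -0.003, 2.834]
contact_force: [1.0, 0.8, -3.7]
finger_gap: 32.0
```

Request:
drive_tool:
  motion:
    - [[-0.007, -0.05, 0.01, 0, 0, -5], [-0.013, -0.095, 0.02, 0, 0, -11], [-0.018, -0.13, 0.03, 0, 0, -17], [-0.0205, -0.146, 0.04, 0, 0, -22], [-0.0205, -0.149, 0.042, 0, 0, -23.3]]

```text
t: 6.82
tool_pos: [493.5, -393.4, 195.6]
orientation: [3.139, -0.004, -3.044]
contact_force: [-0.1, 0.6, -3.1]
finger_gap: 31.5
```

```bash
python3 - <<'E'
from look import *
st()
im=get_image("wrist"); cv2.imwrite("pics/w2.png",im)
for t in ["pad","twin"]:
    print(t,[(np.round(d["centre"]).tolist(),round(d["score"],2)) for d in spot_point(t,"wrist")[:3]])
E
```

```text
t 6.83 [ 493.5 -393.4  195.6] [ 179.8   -0.2 -174.4] F [-0.1  0.6 -3.1] gap 31.5 q [-0.36  0.32 -0.16 -0.   -1.1  -1.11]
pad [([489.0, -353.0, -0.0], 0.93)]
twin [([492.0, -292.0, 15.0], 0.89)]
```

View pics/w2.png

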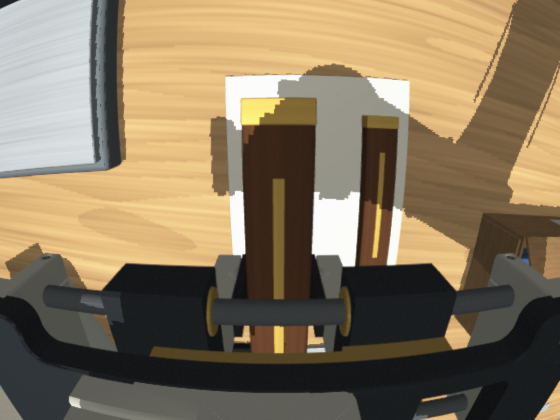

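The wrist picture shows the bar held over the free half of the pad, at (280,180), parallel to the twin at (380,190) and clear of it. Lowering it.

Request:
drive_tool:
  motion:
    - [[0, 0, 0.03, 0, 0, 0], [0, 0, 0.08, 0, 0, 0], [0, 0, 0.125, 0, 0, 0], [0, 0, 0.15, 0, 0, 0], [0, 0, 0.155, 0, 0, 0]]

```text
t: 7.6
tool_pos: [494.6, -391.9, 42.2]
orientation: [3.14, -0.002, -3.042]
contact_force: [0.3, -0.1, -2.2]
finger_gap: 31.6
```

Request:
drive_tool:
  motion:
    - [[0, 0, 0.002, 0, 0, 0], [0, 0, 0.004, 0, 0, 0], [0, 0, 0.004, 0, 0, 0]]

```text
t: 7.98
tool_pos: [495.7, -393.3, 40.6]
orientation: [-3.141, 0.001, -3.042]
contact_force: [0.0, -0.2, -2.4]
finger_gap: 31.8
```

Request:
drive_tool:
  motion:
    - [[0, 0, 0.002, 0, 0, 0], [0, 0, 0.003, 0, 0, 0], [0, 0, 0.003, 0, 0, 0]]

```text
t: 8.35
tool_pos: [495.1, -393.1, 36.5]
orientation: [3.142, -0.0, -3.043]
contact_force: [-0.3, -0.1, -2.9]
finger_gap: 31.4
```

Request:
drive_tool:
  motion:
    - [[0, 0, 0.001, 0, 0, 0], [0, 0, 0.002, 0, 0, 0], [0, 0, 0.002, 0, 0, 0]]

```text
t: 8.72
tool_pos: [495.1, -393.1, 34.4]
orientation: [3.141, -0.0, -3.043]
contact_force: [0.3, -0.1, -2.4]
finger_gap: 31.6
```

Request:
drive_tool:
  motion:
    - [[0, 0, 0.001, 0, 0, 0], [0, 0, 0.0015, 0, 0, 0], [0, 0, 0.0015, 0, 0, 0]]

```text
t: 9.1
tool_pos: [495.3, -393.1, 33.7]
orientation: [-3.141, 0.0, -3.042]
contact_force: [-1.2, 2.1, 5.6]
finger_gap: 32.1
```

Contact: the vertical force flipped from -2.5 to +5.6 N. Releasing.

Request:
drive_tool:
  motion:
    - [[0, 0, 0, 0, 0, 0], [0, 0, 0, 0, 0, 0], [0, 0, 0, 0, 0, 0]]
  fingers: 0.5

```text
t: 9.48
tool_pos: [495.3, -393.2, 32.9]
orientation: [-3.142, 0.0, -3.042]
contact_force: [0.6, 0.8, -1.1]
finger_gap: 56.3
```

Request:
drive_tool:
  motion:
    - [[0, 0, -0.01, 0, 0, 0], [0, 0, -0.04, 0, 0, 0], [0, 0, -0.09, 0, 0, 0], [0, 0, -0.15, 0, 0, 0], [0, 0, -0.2, 0, 0, 0]]

```text
t: 10.1
tool_pos: [495.3, -393.3, 236.5]
orientation: [-3.14, 0.002, -3.042]
contact_force: [1.4, -0.3, -0.9]
finger_gap: 65.9
```

```bash
python3 - <<'E'
from look import *
st()
im=get_image("wrist"); cv2.imwrite("pics/w3.png",im)
print("weight",[(np.round(d["centre"]).tolist(),round(d["score"],2)) for d in spot_point("weight","wrist")[:3]])
get_image("scene");get_image("side")
for c in ["scene","side"]:
    for t in ["flap_near_edge","flap_far_edge","carton","weight"]:
        print(c,t,[(np.round(d["centre"]).tolist(),round(d["score"],2)) for d in spot_point(t,c)[:3]])
to(560,-7,250,182.8)
E
```

```text
t 10.10 [ 495.3 -393.3  236.5] [-1.799e+02  1.000e-01 -1.743e+02] F [ 1.4 -0.3 -0.9] gap 65.9 q [-0.36  0.29 -0.1   0.   -1.17 -1.11]
weight [([496.0, -392.0, 14.0], 0.97)]
scene flap_near_edge [([529.0, -8.0, 138.0], 0.75)]
scene flap_far_edge [([586.0, -6.0, 139.0], 0.94)]
scene carton [([563.0, -6.0, -5.0], 0.97)]
scene weight [([494.0, -390.0, 15.0], 0.91)]
side flap_near_edge [([535.0, -6.0, 139.0], 0.97), ([464.0, 417.0, 6.0], 0.72)]
side flap_far_edge [([587.0, -8.0, 139.0], 0.8), ([746.0, 242.0, -2.0], 0.29)]
side carton [([559.0, -9.0, 1.0], 0.79)]
side weight [([496.0, -392.0, 11.0], 0.88), ([788.0, -191.0, -3.0], 0.36)]
[-0.1029  0.3777 -0.0177] [ 0.04 -0.08  2.88] rows>=6.3
```

Weight laid at (496,-392,12). Both flaps have risen, with edges at x≈532 and 587, z≈139. Now shutting the fingers and going above the gap.

Request:
drive_tool:
  motion:
    - [[-0.007, 0.025, -0.01, 0, 0, 0], [-0.02, 0.075, -0.015, 0, 0, 0], [-0.034, 0.125, -0.018, 0, 0, 0], [-0.048, 0.175, -0.018, 0, 0, 0], [-0.062, 0.225, -0.018, 0, 0, 0]]
  fingers: -1

```text
t: 11.32
tool_pos: [534.7, -161.5, 251.0]
orientation: [-3.141, 0.0, -3.042]
contact_force: [1.3, 0.4, 1.5]
finger_gap: 21.3
```

Request:
drive_tool:
  motion:
    - [[-0.014, 0.05, 0, 0, 0, 0.5], [-0.027, 0.1, 0, 0, 0, 1.5], [-0.037, 0.14, 0, 0, 0, 2.5], [-0.041, 0.152, 0, 0, 0, 2.9], [-0.041, 0.153, 0, 0, 0, 2.9]]

```text
t: 11.95
tool_pos: [560.3, -6.4, 250.8]
orientation: [-3.141, -0.001, -3.092]
contact_force: [-0.3, -0.8, 0.0]
finger_gap: 0.6
```

```bash
python3 - <<'E'
from look import *
st(); to(559.5,-7,124,182.8)
im=get_image("wrist"); cv2.imwrite("pics/w4.png",im)
for t in ["flap_near_edge","flap_far_edge","case"]:
    print(t,[(np.round(d["centre"]).tolist(),round(d["score"],2)) for d in spot_point(t,"wrist")[:3]])
E
```

```text
t 11.95 [560.3  -6.4 250.8] [-180.    -0.  -177.1] F [-0.3 -0.8  0. ] gap 0.6 q [ 0.34  0.17 -0.24  0.   -1.17 -1.86]
[ 0.0007 -0.0006  0.1268] [-0.01 -0.03  0.06] rows>=2.0
flap_near_edge [([532.0, -5.0, 143.0], 0.75), ([712.0, -397.0, 2.0], 0.74)]
flap_far_edge [([585.0, -6.0, 144.0], 0.6)]
case [([556.0, 7.0, 3.0], 0.78)]
```

View pics/w4.png

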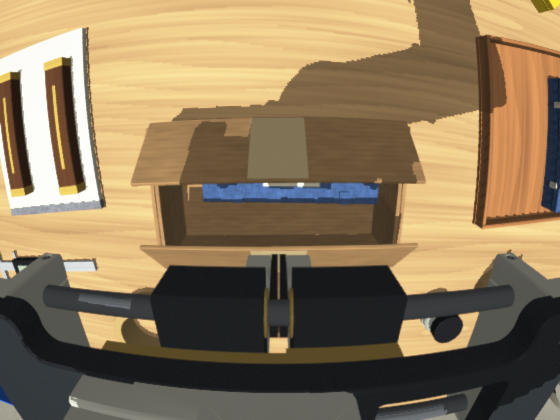

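The wrist picture shows both flaps leaning in, with the gap between free edges at rows 183–247. The case is visible inside at (290,190). The shut fingers sit above the gap, narrow side across it. Descending between the edges, then pushing the near flap out.

Request:
drive_tool:
  motion:
    - [[0, 0, 0.03, 0, 0, 0], [0, 0, 0.065, 0, 0, 0], [0, 0, 0.1, 0, 0, 0], [0, 0, 0.12, 0, 0, 0], [0, 0, 0.127, 0, 0, 0]]

```text
t: 12.78
tool_pos: [559.5, -7.9, 122.9]
orientation: [-3.141, -0.002, -3.094]
contact_force: [-0.1, -0.4, 0.6]
finger_gap: 0.8
```

Request:
drive_tool:
  motion:
    - [[0.015, 0, 0, 0, 0, 0], [0.038, 0, 0, 0, 0, 0], [0.062, 0, 0, 0, 0, 0], [0.086, 0, 0, 0, 0, 0], [0.11, 0, 0, 0, 0, 0]]

```text
t: 13.4
tool_pos: [450.3, -12.1, 125.6]
orientation: [3.141, 0.004, -3.093]
contact_force: [0.9, 0.3, 0.2]
finger_gap: 0.5
```

Request:
drive_tool:
  motion:
    - [[0.01, 0, 0.002, 0, 0, 0], [0.02, 0, 0.006, 0, 0, 0], [0.02, 0, 0.011, 0, 0, 0], [0.02, 0, 0.011, 0, 0, 0]]

```text
t: 13.9
tool_pos: [430.5, -13.1, 112.5]
orientation: [-3.141, -0.001, -3.093]
contact_force: [-0.8, 0.7, -1.0]
finger_gap: 0.7
```

Request:
drive_tool:
  motion:
    - [[0, 0, -0.01, 0, 0, 0], [-0.015, 0, -0.015, 0, 0, 0], [-0.05, 0, -0.013, 0, 0, 0], [-0.095, 0, -0.012, 0, 0, 0], [-0.135, 0, -0.011, 0, 0, 0]]

```text
t: 14.52
tool_pos: [568.1, -6.5, 124.4]
orientation: [-3.142, 0.001, -3.093]
contact_force: [0.1, 0.8, 0.1]
finger_gap: 0.3
```

Request:
drive_tool:
  motion:
    - [[-0.02, 0, 0, 0, 0, 0], [-0.042, 0, 0, 0, 0, 0], [-0.064, 0, 0, 0, 0, 0], [-0.086, 0, 0, 0, 0, 0], [-0.108, 0, 0, 0, 0, 0]]

```text
t: 15.15
tool_pos: [674.5, -1.6, 123.9]
orientation: [-3.141, -0.001, -3.093]
contact_force: [0.4, -0.1, -0.5]
finger_gap: 0.3
```

Request:
drive_tool:
  motion:
    - [[-0.01, 0, 0.002, 0, 0, 0], [-0.02, 0, 0.006, 0, 0, 0], [-0.02, 0, 0.011, 0, 0, 0], [-0.02, 0, 0.011, 0, 0, 0]]

```text
t: 15.65
tool_pos: [692.3, -0.4, 112.4]
orientation: [-3.142, -0.001, -3.093]
contact_force: [0.8, 0.1, -0.4]
finger_gap: 0.6
```

Request:
drive_tool:
  motion:
    - [[0, 0, -0.02, 0, 0, 0], [0.01, 0, -0.06, 0, 0, 0], [0.04, 0, -0.1, 0, 0, 0], [0.08, 0, -0.13, 0, 0, 0], [0.12, 0, -0.14, 0, 0, 0]]

```text
t: 16.27
tool_pos: [572.4, -6.1, 255.5]
orientation: [3.141, 0.004, -3.093]
contact_force: [0.5, -0.5, 0.4]
finger_gap: 0.2
```

```bash
python3 - <<'E'
from look import *
st()
P={}
for c in ["wrist","scene","side"]:
    im=get_image(c); cv2.imwrite(f"pics/{c}5.png",im)
    for t in ["flap_near_edge","flap_far_edge","case"]:
        print(c,t,[(np.round(d["centre"]).tolist(),round(d["score"],2)) for d in spot_point(t,c)[:2]])
E
```

```text
t 16.27 [572.4  -6.1 255.5] [ 180.     0.2 -177.2] F [ 0.5 -0.5  0.4] gap 0.2 q [ 0.33  0.18 -0.21  0.   -1.18 -1.85]
wrist flap_near_edge [([412.0, -14.0, 95.0], 0.96), ([722.0, 356.0, 2.0], 0.15)]
wrist flap_far_edge []
wrist case [([557.0, 6.0, 3.0], 0.65)]
scene flap_near_edge [([414.0, -15.0, 90.0], 0.84), ([772.0, 49.0, 0.0], 0.7)]
scene flap_far_edge [([708.0, 4.0, 88.0], 0.84), ([464.0, 366.0, -4.0], 0.56)]
scene case [([552.0, 13.0, 7.0], 0.65)]
side flap_near_edge [([412.0, -13.0, 92.0], 0.82)]
side flap_far_edge [([707.0, 1.0, 88.0], 0.69)]
side case [([555.0, 12.0, 4.0], 0.74)]
```

View pics/wrist5.png

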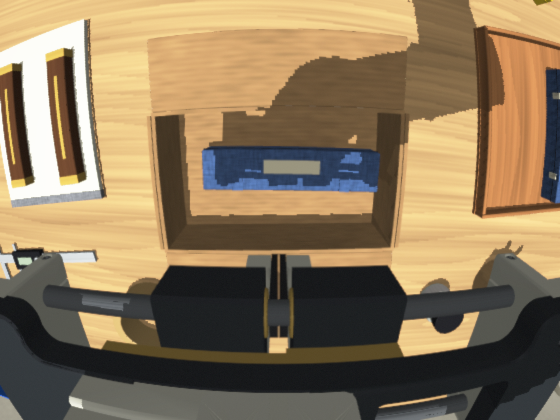

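The wrist picture shows both flaps folded outwards. The near flap (280,65) is at its edge z≈92 and the far flap is at about 88. The case is free at (290,170), with its lid label up. Next I measure its corners from this view and check them against a second wrist position with the tool turned for the grasp.

```bash
cat >> look.py <<'E'
def unproj(px,z,pos,ori):
    p=camera_params("wrist"); K=p["mtx"]; M=p["mount"]
    d=(np.array(px,float)-K[:2,2])/K[0,0]; th=np.linalg.norm(d,axis=1)
    r=np.c_[d/th[:,None]*np.sin(th)[:,None],np.cos(th)]
    R=Ro.from_euler("xyz",ori).as_matrix(); o=R@M[:3,3]+pos; D=r@(R@M[:3,:3]).T
    return o+D*((z-o[2])/D[:,2])[:,None]
def proj(P,pos,ori):
    p=camera_params("wrist"); K=p["mtx"]; M=p["mount"]
    R=Ro.from_euler("xyz",ori).as_matrix(); c=((np.atleast_2d(P)-pos)@R-M[:3,3])@M[:3,:3]
    rho=np.linalg.norm(c[:,:2],axis=1); th=np.arctan2(rho,c[:,2])
    return c[:,:2]/rho[:,None]*th[:,None]*K[0,0]+K[:2,2]
def worth(im,pos,ori,cx,cy,z,w,h,s):
    u,v=np.meshgrid(np.arange(w),np.arange(h)); X=cx-(v-h/2)*s; Y=cy-(u-w/2)*s
    q=proj(np.stack([X,Y,np.full_like(X,z)],-1).reshape(-1,3),pos,ori).reshape(h,w,2).astype(np.float32)
    return cv2.remap(im,q[...,0],q[...,1],cv2.INTER_CUBIC)
E
python3 - <<'E'
from look import *
s=state(); pos,ori=np.array(s["tool_pos"]),s["orientation"]
a=[]
for n,z in [("wrist",42),("scene",42),("side",42)]:
    im=cv2.imread(f"pics/{n}5.png")
    o=worth(im,pos,ori,556,5,z,266,190,1) if n=="wrist" else ortho(im,n,556,5,z,266,190,1)
    hsv=cv2.cvtColor(o,cv2.COLOR_BGR2HSV)
    m=cv2.inRange(hsv,(100,80,20),(130,255,255)); m=cv2.morphologyEx(m,cv2.MORPH_CLOSE,np.ones((9,9)))
    (c,sz,an)=cv2.minAreaRect(cv2.findNonZero(m)); print(n,"rect centre X %.1f Y %.1f"%(556-(c[1]-95),5-(c[0]-133)),np.round(sz,1),round(an,1))
    for k in (33,133,233): cv2.line(o,(k,0),(k,6),(0,255,0))
    for k in (45,95,145): cv2.line(o,(0,k),(6,k),(0,255,0))
    a.append(o)
W=[]
# tray seen by scene/side/wrist at rim height for later
for n in ["scene","side"]:
    W.append(ortho(cv2.imread(f"pics/{n}5.png"),n,459,367,28,266,380,.8))
W.append(ortho(cv2.imread("pics/side5.png"),"side",459,367,44,266,380,.8))
cv2.imwrite("pics/case_tray.png",np.vstack([np.hstack(a),np.hstack(W)]))
E
```

```text
wrist rect centre X 550.1 Y 6.3 [ 48.2 196.3] 88.0
scene rect centre X 565.2 Y 6.5 [ 66.2 196.8] 88.3
side rect centre X 548.0 Y -6.0 [ 58. 174.] 90.0
```

View pics/case_tray.png

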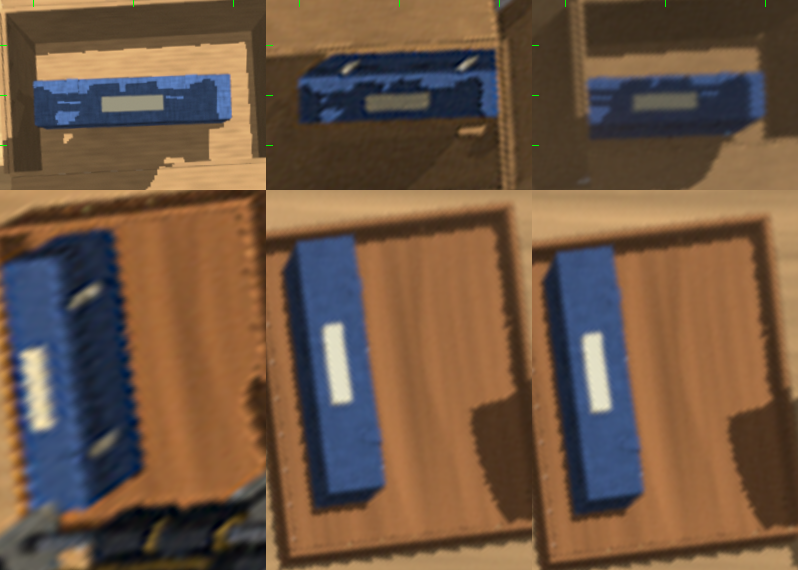

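In all three views (wrist, scene, side) the label falls at the same place, (132,103), on the z=42 plane. So the case top is at 42, its centre is at about (549,6) and its yaw is about 2°. Turning the tool above it with the fingers part open.

Request:
drive_tool:
  motion:
    - [[0, 0, 0, 0, 0, -9], [0, 0, 0, 0, 0, -18], [0, 0, 0, 0, 0, -27], [0, 0, 0, 0, 0, -36], [0, 0, 0, 0, 0, -45]]
  fingers: 0.4

```text
t: 17.5
tool_pos: [573.4, -6.2, 252.7]
orientation: [3.141, -0.001, -2.303]
contact_force: [-0.6, 0.4, -0.6]
finger_gap: 45.1
```

Request:
drive_tool:
  motion:
    - [[0, 0, 0.01, 0, 0, -9], [0, 0, 0.02, 0, 0, -18], [0, 0, 0.03, 0, 0, -27], [0, 0, 0.04, 0, 0, -36], [0, 0, 0.05, 0, 0, -44]]

```text
t: 18.12
tool_pos: [573.4, -6.2, 202.4]
orientation: [3.141, -0.0, -1.535]
contact_force: [-0.2, -0.1, 0.1]
finger_gap: 61.3
```

```bash
python3 - <<'E'
from look import *
st(); to(549,6,120,-88)
E
```

```text
t 18.12 [573.4  -6.2 202.4] [180.   -0.  -87.9] F [-0.2 -0.1  0.1] gap 61.3 q [ 0.33  0.23 -0.28  0.   -1.07 -0.29]
[-0.0131  0.0239  0.0824] [ 0.03 -0.01  0.05] rows>=1.4
```

Request:
drive_tool:
  motion:
    - [[-0.004, 0.007, 0.02, 0, 0, 0], [-0.009, 0.016, 0.05, 0, 0, 0], [-0.013, 0.024, 0.075, 0, 0, 0], [-0.013, 0.024, 0.082, 0, 0, 0], [-0.013, 0.024, 0.082, 0, 0, 0]]

```text
t: 18.75
tool_pos: [549.4, 6.1, 121.1]
orientation: [3.141, -0.0, -1.539]
contact_force: [0.1, 0.2, 0.0]
finger_gap: 61.4
```

```bash
python3 - <<'E'
from look import *
st(); im=get_image("wrist"); cv2.imwrite("pics/w6.png",im)
print([(np.round(d["centre"]).tolist(),round(d["score"],2)) for d in spot_point("case","wrist")[:2]])
E
```

```text
t 18.75 [549.4   6.1 121.1] [180.   -0.  -88.2] F [0.1 0.2 0. ] gap 61.4 q [ 0.37  0.27 -0.43  0.   -0.87 -0.34]
[([558.0, 8.0, 7.0], 0.75)]
```

View pics/w6.png

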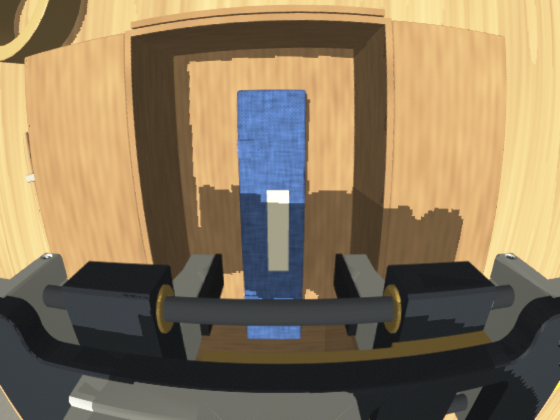

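```bash
python3 - <<'E'
from look import *
s=state(); pos,ori=np.array(s["tool_pos"]),s["orientation"]
print(np.round(unproj([(238,92),(305,92),(243,200),(305,200),(245,250),(303,250),(278,230),(249,337),(300,337)],42,pos,ori),1))
im=cv2.imread("pics/w6.png"); hsv=cv2.cvtColor(im,cv2.COLOR_BGR2HSV); m=cv2.inRange(hsv,(100,80,20),(130,255,255))
for r in (120,160,190,230,250): x=np.flatnonzero(m[r,200:330])+200; print(r,x.min(),x.max(),np.round(unproj([(x.min(),r),(x.max()+1,r)],42,pos,ori)[:,0],1))
E
```

```text
[[578.6 -90.9  42. ]
 [534.2 -92.1  42. ]
 [574.3 -16.2  42. ]
 [530.8 -17.6  42. ]
 [573.   22.3  42. ]
 [530.   20.9  42. ]
 [549.    5.5  42. ]
 [570.8 105.6  42. ]
 [527.  104.   42. ]]
120 238 305 [578.2 532.8]
160 239 304 [577.2 532.2]
190 240 304 [576.5 531.2]
230 242 303 [575.1 530.2]
250 243 302 [574.5 530. ]
```

The wrist picture shows the case between the fingers: edges at columns 242–303 on row 230, with the label off-centre at 278. Unprojected, it is 45 wide, centred at (552.7, 6.5), yaw 2°. I shift 3.4 mm and descend.

Request:
drive_tool:
  motion:
    - [[0, -0.0034, 0.015, 0, 0, 0], [0, -0.0034, 0.035, 0, 0, 0], [0, -0.0034, 0.055, 0, 0, 0], [0, -0.0034, 0.069, 0, 0, 0], [0, -0.0034, 0.075, 0, 0, 0]]

```text
t: 19.48
tool_pos: [552.1, 6.1, 45.1]
orientation: [3.141, -0.0, -1.54]
contact_force: [0.6, 0.3, 0.5]
finger_gap: 61.4
```

Request:
drive_tool:
  motion:
    - [[0, 0, 0, 0, 0, 0], [0, 0, 0, 0, 0, 0], [0, 0, 0, 0, 0, 0], [0, 0, 0, 0, 0, 0]]
  fingers: -1

```text
t: 19.98
tool_pos: [552.8, 6.4, 46.7]
orientation: [-3.14, 0.0, -1.54]
contact_force: [0.8, -0.4, 2.0]
finger_gap: 46.1
```

```bash
python3 - <<'E'
from look import *
st()
E
```

```text
t 19.98 [552.8   6.4  46.7] [-179.9    0.   -88.2] F [ 0.8 -0.4  2. ] gap 46.1 q [ 0.37  0.37 -0.5   0.   -0.7  -0.33]
```

Request:
drive_tool:
  motion:
    - [[0, 0, -0.015, 0, 0, 0], [0, 0, -0.045, 0, 0, 0], [0, 0, -0.085, 0, 0, 0], [0, 0, -0.13, 0, 0, 0], [0, 0, -0.16, 0, 0, 0]]

```text
t: 20.6
tool_pos: [552.4, 6.2, 209.3]
orientation: [-3.139, 0.001, -1.54]
contact_force: [0.0, -0.8, -1.8]
finger_gap: 45.8
```

```bash
python3 - <<'E'
from look import *
st(); to(462,321,206,-173.7)
E
```

```text
t 20.60 [552.4   6.2 209.3] [-179.9    0.   -88.2] F [ 0.  -0.8 -1.8] gap 45.8 q [ 0.37  0.18 -0.32  0.   -1.07 -0.33]
[-0.3174  0.0806  0.0034] [-0.09  0.14 85.49] rows>=8.0
```

Request:
drive_tool:
  motion:
    - [[-0.03, 0.007, 0, 0, 0, 8], [-0.075, 0.018, 0, 0, 0, 17], [-0.12, 0.03, 0, 0, 0, 26], [-0.165, 0.041, 0, 0, 0, 35], [-0.21, 0.053, 0, 0, 0, 44]]

```text
t: 21.22
tool_pos: [491.9, 215.6, 207.1]
orientation: [3.142, 0.001, -2.313]
contact_force: [1.3, 0.1, -1.2]
finger_gap: 45.6
```

```bash
python3 - <<'E'
from look import *
st(); to(461,321,206,-173.7)
E
```

```text
t 21.23 [491.9 215.6 207.1] [ 180.     0.  -132.5] F [ 1.3  0.1 -1.2] gap 45.6 q [ 0.78  0.16 -0.35 -0.   -1.06 -1.52]
[-0.0568  0.094   0.0011] [2.000e-02 3.000e-02 4.118e+01] rows>=3.8
```

Request:
drive_tool:
  motion:
    - [[-0.017, 0.028, 0, 0, 0, 9], [-0.034, 0.056, 0, 0, 0, 19], [-0.048, 0.08, 0, 0, 0, 29], [-0.056, 0.092, 0, 0, 0, 38], [-0.057, 0.094, 0, 0, 0, 41]]

```text
t: 21.85
tool_pos: [460.8, 320.6, 206.8]
orientation: [3.141, -0.0, -3.025]
contact_force: [-0.2, 0.2, -1.4]
finger_gap: 45.8
```

```bash
python3 - <<'E'
from look import *
for _ in range(2): get_image("wrist")
st(); s=state(); pos,ori=np.array(s["tool_pos"]),s["orientation"]
im=get_image("wrist"); cv2.imwrite("pics/w7.png",im)
for t in ["tray","stock_case"]: print(t,[(np.round(d["centre"]).tolist(),round(d["score"],2)) for d in spot_point(t,"wrist")[:3]])
# predicted rim outline for tray guess
c=np.array([456,366]); o=im.copy()
for col,(cc,hx,hy,z) in {(0,255,0):((456,366),131,106,28)}.items():
    a=np.radians(6.3); R=np.array([[np.cos(a),-np.sin(a)],[np.sin(a),np.cos(a)]])
    e=np.linspace(-1,1,40); P=np.vstack([np.c_[e*hx,0*e-hy],np.c_[e*hx,0*e+hy],np.c_[0*e-hx,e*hy],np.c_[0*e+hx,e*hy]])
    W=np.c_[P@R.T+cc,np.full(160,z)]
    for q in proj(W,pos,ori): cv2.circle(o,tuple(int(k) for k in np.clip(q,-99,999)),1,col,-1)
cv2.imwrite("pics/w7o.png",o)
E
```

```text
t 21.95 [461.  320.  206.7] [ 180.    -0.  -173.2] F [-0.  -0.2 -2.3] gap 45.7 q [ 0.96  0.2  -0.3  -0.   -1.07 -2.41]
tray [([466.0, 367.0, 2.0], 0.66)]
stock_case [([467.0, 420.0, 9.0], 0.67), ([343.0, 658.0, 2.0], 0.6), ([557.0, -7.0, 2.0], 0.35)]
```

View pics/w7o.png

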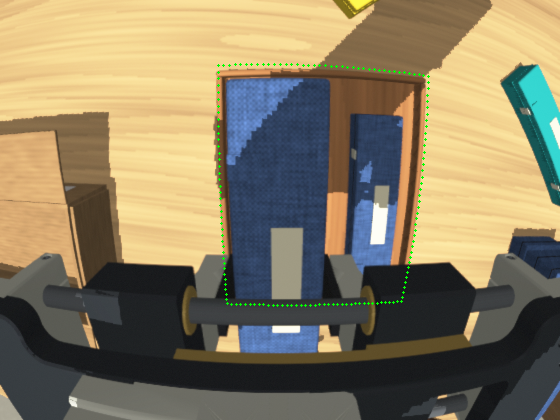

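The wrist picture shows the held case over the free half of the tray at (280,190), with the stock case at (375,190). The two are parallel. The predicted rim (green) sits about 6 px too high, so the tray centre is about (461,366) and I shift x by +5 mm. Lowering.

Request:
drive_tool:
  motion:
    - [[-0.002, 0, 0.03, 0, 0, 0], [-0.005, 0, 0.075, 0, 0, 0], [-0.005, 0, 0.115, 0, 0, 0], [-0.005, 0, 0.14, 0, 0, 0], [-0.005, 0, 0.15, 0, 0, 0]]

```text
t: 22.72
tool_pos: [466.1, 319.5, 54.8]
orientation: [-3.14, -0.002, -3.023]
contact_force: [-0.4, -0.9, -1.2]
finger_gap: 45.8
```

Request:
drive_tool:
  motion:
    - [[0, 0, 0.003, 0, 0, 0], [0, 0, 0.005, 0, 0, 0], [0, 0, 0.005, 0, 0, 0]]

```text
t: 23.1
tool_pos: [466.7, 320.8, 51.9]
orientation: [3.141, 0.001, -3.023]
contact_force: [-0.1, 0.7, -1.6]
finger_gap: 45.8
```

Request:
drive_tool:
  motion:
    - [[0, 0, 0.001, 0, 0, 0], [0, 0, 0.002, 0, 0, 0], [0, 0, 0.002, 0, 0, 0]]

```text
t: 23.48
tool_pos: [466.4, 320.4, 49.1]
orientation: [3.142, 0.0, -3.023]
contact_force: [-1.2, 0.3, -1.7]
finger_gap: 45.9
```

Request:
drive_tool:
  motion:
    - [[0, 0, 0.001, 0, 0, 0], [0, 0, 0.0015, 0, 0, 0], [0, 0, 0.0015, 0, 0, 0]]

```text
t: 23.85
tool_pos: [466.5, 320.5, 48.6]
orientation: [3.141, 0.0, -3.023]
contact_force: [-4.0, -2.3, 9.5]
finger_gap: 45.5
```

Contact at +9.5 N. Releasing with a small opening, then retreating.

Request:
drive_tool:
  motion:
    - [[0, 0, 0, 0, 0, 0], [0, 0, 0, 0, 0, 0], [0, 0, 0, 0, 0, 0]]
  fingers: 0.35

```text
t: 24.22
tool_pos: [466.4, 320.5, 47.4]
orientation: [-3.141, -0.0, -3.023]
contact_force: [0.5, 0.3, -0.7]
finger_gap: 59.0
```

Request:
drive_tool:
  motion:
    - [[0, 0, -0.01, 0, 0, 0], [0, 0, -0.04, 0, 0, 0], [0, 0, -0.09, 0, 0, 0], [0, 0, -0.14, 0, 0, 0], [0, 0, -0.19, 0, 0, 0]]

```text
t: 24.85
tool_pos: [466.3, 320.2, 240.1]
orientation: [3.141, 0.001, -3.023]
contact_force: [0.5, 0.7, -1.0]
finger_gap: 59.1
```

Request:
drive_tool:
  motion:
    - [[0.01, 0.03, -0.04, 0, 0, 0], [0.01, 0.06, -0.08, 0, 0, 0], [0.01, 0.06, -0.1, 0, 0, 0], [0.01, 0.06, -0.1, 0, 0, 0]]

```text
t: 25.35
tool_pos: [449.6, 379.4, 339.8]
orientation: [3.139, 0.002, -3.023]
contact_force: [-0.6, -1.4, 0.9]
finger_gap: 59.0
```

```bash
python3 - <<'E'
from look import *
st(); s=state(); pos,ori=np.array(s["tool_pos"]),s["orientation"]
w=get_image("wrist"); 
for t in ["case","tray"]: print(t,[(np.round(d["centre"]).tolist(),round(d["score"],2)) for d in spot_point(t,"wrist")[:3]])
g=get_image("scene"); d=get_image("side"); 
for c in ["scene","side"]:
    for t in ["flap_near_edge","flap_far_edge","weight","case","glue_jar","brush_pot"]: print(c,t,[(np.round(q["centre"]).tolist(),round(q["score"],2)) for q in spot_point(t,c)[:2]])
cv2.imwrite("pics/f_scene.png",g);cv2.imwrite("pics/f_side.png",d)
o=worth(w,pos,ori,461,366,44,266,380,.85)
cv2.imwrite("pics/final.png",np.vstack([np.hstack([o,cv2.resize(d,(507,380))]),]))
E
```

```text
t 25.35 [449.6 379.4 339.8] [ 1.799e+02  1.000e-01 -1.732e+02] F [-0.6 -1.4  0.9] gap 59.0 q [ 1.03  0.17 -0.03  0.   -1.36 -2.49]
case [([469.0, 320.0, 6.0], 0.9)]
tray []
scene flap_near_edge [([414.0, -13.0, 89.0], 0.96)]
scene flap_far_edge [([710.0, 4.0, 93.0], 0.88)]
scene weight [([494.0, -392.0, 13.0], 0.59)]
scene case [([464.0, 326.0, 8.0], 0.81)]
scene glue_jar [([744.0, 245.0, 3.0], 0.67)]
scene brush_pot [([717.0, 356.0, 4.0], 0.55)]
side flap_near_edge []
side flap_far_edge []
side weight []
side case [([468.0, 321.0, 5.0], 0.96), ([494.0, -352.0, 2.0], 0.3)]
side glue_jar [([746.0, 245.0, -1.0], 0.54)]
side brush_pot [([719.0, 358.0, -1.0], 0.55)]
```

View pics/final.png

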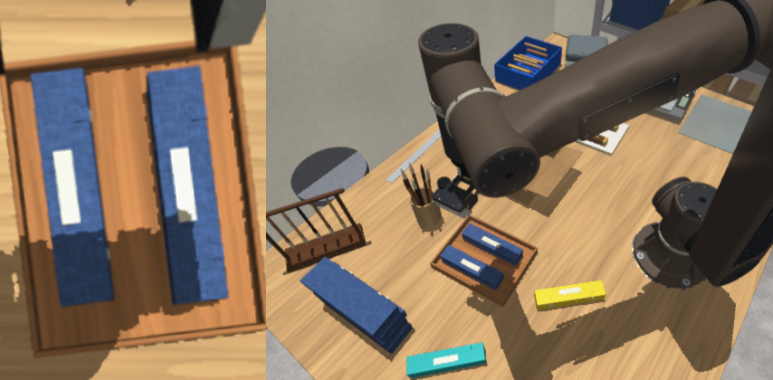

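The picture shows both cases lid up on the tray floor, side by side and parallel, at (70,180) and (187,180). The look-alikes have not moved, and the networks still place the flaps open and the weight on the pad.

```bash
python3 -c "
from rig import *
print(job_done())"
```

```text
the job is handed in; nothing more can be done
None
```

The brush case is unpacked and lying lid up in the tray, and I handed the job in at about 25.6 s of the 72 s allowed.

- **Weight:** I took the paperweight off first and set it down on the free half of the pad at about (496, -392, 12). It is parallel to the other paperweight there and clear of it.
- **Flaps:** Both are pushed open to roughly level outwards. In the last scene picture their edges were at x≈414 and x≈710, at a height of about 90 mm.
- **Case:** I lifted it out and set it on the tray floor at about (467, 321, 6). It lies parallel to the case already there, with a gap of about 45–50 mm between them.
- **Handling:** Contact at both set-downs was under 12 N, and the gripper finished 340 mm up, touching nothing.

**Last checks:**
- **Final view:** The rectified wrist picture shows the two cases side by side and parallel inside the rim. The yellow and turquoise look-alikes, the jar and the brush pot have not moved. I did not re-measure the caliper, brush bundle or tape roll at the end.
- **Seen from one camera only:** The arm hid the carton and pad from the side camera at the end, so the final flap and weight readings come from the scene camera alone. They match the earlier readings from both cameras.
- **Disagreements:** The detector did not find the tray in the last wrist picture, and estimates of the tray's x position ranged from 455 to 466 mm. I used 461 mm, which leaves ample room. The case detections differed by up to about 6 mm, and I used measurements of its edges in the image instead.

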